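# Level the sprung printer tray and hold it down

## Task

Lay the spirit level lengthways on the middle of the sprung printer tray. The reading counts only while you press down on top of the level so that the tray is fully down on its stops: turn the wing-grip levelling foot until the bubble then sits between the two lines, and finish still pressing the level and tray fully down with the bubble centred - do not let go at the end. Leave the power brick, the jar and the screwdriver alone.

Things in the scene. Friction and masses are not known exactly. Their poses are not given: they have to be found in the camera images.
- level: Spirit level, a bar 160 long x 22 wide x 36 mm high, 0.26 kg, lying upright on the bench between robot and tray. Origin: centre of its underside; x along it, z up. Lower 22 mm: plain aluminium bar (grip across the 22 mm, at mid-length). Above it at both ends black blocks 50 mm long reach from 22 to 36 mm height, centred 55 mm from the middle: press on top of these.
- vial (a point): Middle of the vial, 27 mm above the level's underside at mid-length, in the open 60 mm notch between the level's black end blocks. The green vial carries two thin black rings 16 mm apart and a white bubble 12 mm long, seen from above and from the sides.
- bubble (a joint): Position of the bubble along the level's x axis, m: 0 is midway between the rings, positive towards the level's +x end. It moves to the higher end, 0.25 m per rad of tilt (4.4 mm per degree), stops at 22 mm either way and takes about 1 s to settle. Centred (wholly between the rings) is within 2 mm.
- tray_top (a point): Centre of the flat top of the aluminium tray, 200 long x 90 mm wide, 8 mm thick, 52 to 72 mm above the bench as tilted. y runs along it towards the levelling foot, z is its upward normal. Its hinge axis (along x) lies 120 mm to the -y side and 20 mm below the top.
- tray (a joint): Lift of the tray off its stops, rad: 0 is fully down, 0.04 (8 mm at the free end) fully up, where springs hold it. With the level on, pushing it fully down takes 7 to 10 N over the end block nearer the foot, 18 to 22 N over the other; 25 N does no harm. The foot moves the stops with the tray. At the start the pressed-down tray slopes, foot end low.
- foot_grip (a point): Grip point of the levelling foot, on its upright axis, 165 mm from the tray's centre, beyond the tray's end, 75 to 112 mm above the bench. The black wing grip, a bar 50 long x 14 thick x 34 mm high, reaches 13 mm above and 21 mm below this point; under it a 30 mm wide hub. x runs along the bar, y across it; they turn with the foot. Take it from above.
- foot (a joint): Angle of the levelling foot, rad, growing clockwise seen from above, range 0 to 8. Clockwise raises the foot end: 0.02 rad of tray tilt (5.7 mm at the foot) per rad of turn, a quick thread. It stays where it is left; turning takes about 0.18 N m. The angle at which the tray is level differs each time, 1 to 4 rad clockwise of the start: only the bubble tells.
- power_brick: Black power brick 150 x 75 x 28 mm lying beyond the tray. Bystander. Origin: centre of its underside.
- jar: Clear jar with white lid, 68 mm across, 70 mm high. Bystander. Origin: centre of its underside.
- driver: Screwdriver lying on the bench beyond the hinged end of the tray. Bystander.

How it is judged:
By the outcome, as a careful person would: the job done as asked, in the order asked, and still so for the second after the job is handed in, while the arm keeps its last pose, push and grip.
It also fails if it takes over 67 s, if anything falls off the work surface, if the arm or the gripper's body presses on something with over 40 N, if the wrist force passes 120 N, or if a joint passes its speed limit or range.

## Robot

A 6-joint arm with a two-finger parallel gripper is mounted at the origin on the work surface. World frame = base frame: x ahead of the robot, y to its left, z up, the work surface at z = 0. Lengths are in mm, angles in rad, forces in N, time in s.
With the tool pointing down it reaches from about 300 to 775 mm from the base axis. Payload 14.6 kg.
Tool frame: the origin (TCP) lies between the finger pads; the fingertips stand 19 mm ahead of it and the grasp point (between the pads) is the TCP; z points along the fingers, y is the line along which they close (so a half turn about z gives the same grasp; the last joint's range is limited). The gripper opens to 94 mm and grips with 3 to 60 N. Pads are 16 mm wide; open, the fingers measure 119 mm over their backs; the gripper's body (75 mm by 177 mm) begins 78 mm behind the grasp point.
Start: joints at [-1.262, 0.3, 1.521, -0, 1.321, -0.067], TCP at [201.852, -511.61, 224.446] pointing down, gripper open.
Joint ranges: [-3.03, 3.03], [-0.79, 2.21], [0.23, 2.52], [-1.04, 4.18], [0, 3.07], [-2.55, 2.55]. Speed limits (rad/s): [2.22, 2.22, 2.57, 3.14, 3.14, 3.14].

## Interface

Orientations are given as [roll, pitch, yaw] about the fixed x, y, z axes, in that order (R = Rz(yaw) Ry(pitch) Rx(roll)).
In Python, from cell import monitor, imaging, job, find_in, trace gives the robot as it stands. The module is installed in compiled form; this text tells all that it offers.
- The arm moves only by the tool arm_command, never from a script. Its argument "steps" is a list of rows, each a list of 5 numbers: the opening, from 0 (shut) to 1 (fully open), then the shift along the tool's x, y, z in mm, then the turn about the tool's z in degrees. In form: [[gripper, dx, dy, dz, turn], ...]. A call has 1 to 20 rows; each row is the pose to reach, as a shift and turn from the pose commanded when the call began, along the tool's axes at that moment; what a row does not reach only later rows make up. A row lasts 1/8 s, in which the tool goes at most 62.5 mm and 10.7 degrees, less where a joint would pass 70% of its speed; a pose out of reach is approached as far as the arm can. A call with a gripper value outside its range is refused whole. The fingers move at their own pace and stop on an object; "force" is the grip in N (left out, the last holds). Time passes only in rows, so rows that repeat a pose let the fingers close. It gives the time, the measured TCP pose, the force, the opening and the grip force at its end, in the units of the state.
- monitor.read_state(): the state, without advancing time (a new reading comes with each control period).
- imaging.camera(name): name is "scene" or "top"; returns a dict with "img" (480x640x3 uint8, red, green, blue), "mtx" (3x3 intrinsics, pixels), "view" (4x4, takes a point from world to camera coordinates). Camera axes: x right, y down, z forward; pixel columns grow to the right and rows downward; lengths in mm; the calibration is good to about 2 mm. A picture is of the moment at which its call begins. There is no depth.
- job.sign_off(): hands the job in; it is judged then, once.
Trained networks look in a picture, given as the dict that the camera call returned (one of the last four; its "shot" number tells which), for a name from the list of things; names that differ only in an ending like _2 or _b are one class to them, and where a whole thing is asked for, a point or a joint stands for the part that bears it (a point fixed in the world has none). Each returns a list of dicts, best first, with "p" (0 to 1); they miss things now and then, are a little off and sometimes report something else, mostly with a low value. They report only what shows in the picture. A call takes as long as a camera call.
- find_in(picture, target): "rect" ([centre column, centre row, width, height] in pixels, round what is visible of it).
- trace(picture, target): "region" (480x640 bool, what is visible of it) and "rect" ([centre column, centre row, width, height] in pixels, round what is visible of it).
The state is a dict: "clock": time; "joints": joint angles; "qd": joint speeds; "effort": joint torques, N m; "eef_pos": TCP position; "eef_rot": TCP orientation; "wrist_force": force on the tool from outside, world axes, zero at the start; "moment": the same for the moment, N m; "finger_gap": finger opening in mm; "finger_force": force on a finger pad.
Only numpy, scipy, OpenCV 4.12 (cv2) and the standard library are available. Lean on these libraries where they do the work, as an engineer would, in place of code of your own. Each camera call takes 0.05 s, during which the arm holds its last target. There are 200 camera calls.

## Working session

There is one attempt and no reset: what is moved stays moved. The work goes in short steps, Python scripts to look and compute and a tool call to move; the robot and the scene stay as the last step left them, time stands still between calls to the robot, and variables do not carry over. Pictures are saved under pics/ and viewed, at most 10 in all, crops included, and the job is handed in when it is done.

Besides the shell and the picture viewer there is one more tool, called after ">>>" as a command line: name --pt "numbers of a row" for each row, then --argument value for the rest. arm_command: Moves the arm, as the interface text tells. Its arguments: {"type":"object","properties":{"steps":{"type":"array","items":{"type":"array","items":{"type":"number"}}},"force":{"type":"number"}},"required":["steps"]}

```bash
mkdir -p pics
cat > h.py <<'E'
import numpy as np, cv2
from cell import monitor, imaging, job, find_in, trace
def shot(n,save=None):
    p=imaging.camera(n)
    if save: cv2.imwrite('pics/'+save,p['img'][:,:,::-1])
    return p
def ray(p,uv):
    K=np.array(p['mtx']);V=np.array(p['view']);R=V[:3,:3];t=V[:3,3]
    d=R.T@np.linalg.solve(K,[uv[0],uv[1],1]);return -R.T@t,d
def atz(p,uv,z):
    c,d=ray(p,uv);return c+d*(z-c[2])/d[2]
def proj(p,X):
    K=np.array(p['mtx']);V=np.array(p['view']);c=V[:3,:3]@np.array(X,float)+V[:3,3];u=K@c;return u[:2]/u[2]
def rect(r): # min area rect of region
    cs,_=cv2.findContours(r.astype(np.uint8),0,1);c=max(cs,key=cv2.contourArea);return cv2.minAreaRect(c)
E
python3 - <<'E'
from h import *
np.set_printoptions(precision=1,suppress=True)
s=monitor.read_state();print({k:np.round(v,3) for k,v in s.items()})
for n in('top','scene'):
    p=shot(n,n+'0.png');print(n,'cam',ray(p,(320,240)))
    for t,z in(('level',36),('vial',27),('tray_top',62),('foot_grip',100),('power_brick',28),('jar',70),('driver',15)):
        r=trace(p,t)
        for q in r[:2]:
            m=rect(q['region']);b=cv2.boxPoints(m);print(t,round(q['p'],2),np.array(q['rect']),'c',atz(p,m[0],z)[:2],'box',np.array([atz(p,x,z)[:2] for x in b]).tolist() if n=='top' else '')
E
```

```text
{'clock': np.float64(0.0), 'joints': array([-1.3,  0.3,  1.5,  0. ,  1.3, -0.1]), 'qd': array([-0.,  0., -0.,  0., -0.,  0.]), 'effort': array([ -0. , -53.2, -35.3,   0.1,   0. ,  -0. ]), 'eef_pos': array([ 201.8, -511.4,  223.9]), 'eef_rot': array([-3.1, -0. ,  0.4]), 'wrist_force': array([-0.3, -0.2, -0.6]), 'moment': array([ 0.,  0., -0.]), 'finger_force': np.float64(0.0), 'finger_gap': np.float64(93.962)}
top cam (array([ 509.1,  -41.9, 1048.8]), array([ 0.1,  0. , -1. ]))
level 0.67 [290.1 352.4  90.2  42.3] c [455.4  17.5] box [[441.2865379570992, 96.24628827771596], [491.7499099318335, -54.0743602023275], [469.67969346532857, -61.66188134610979], [419.5501690147661, 88.27664322003693]]
level 0.53 [430.9 250.3  15.2 109.8] c [ 626.6 -235.3] box [[724.4139470209456, -227.67758101657842], [723.8463719147865, -252.60287270496525], [531.2770995765161, -242.8037838606997], [531.8572998820362, -218.52522001227607]]
vial 0.58 [286.1 350.8  90.9  45.2] c [455.4  16.5] box [[443.30391842517474, 96.95699098966156], [491.33042140981365, -56.83969751576387], [467.58634914251326, -64.425651
[... 1587 characters left out ...]
9.2359718754529, 91.72913218612427]]
scene cam (array([926. , 508.3, 525.9]), array([-0.4, -0.7, -0.6]))
level 0.94 [402.1 261.   80.4  59. ] c [470.9  36. ] box 
vial 0.79 [401.9 263.6  80.1  55.5] c [460.7  26.4] box 
tray_top 0.87 [336.4 271.7 116.9  85.2] c [603.7  19.2] box 
tray_top 0.48 [274.4 326.6  83.4  85.5] c [742.9  82.5] box 
foot_grip 0.62 [401.9 315.1  24.9  52.9] c [609.1 189.7] box 
foot_grip 0.5 [336.4 267.9 117.5  84.8] c [633.2  59.8] box 
power_brick 0.67 [275.2 326.7  86.3  84.8] c [729.   51.2] box 
jar 0.72 [485.7 328.4  61.   63.3] c [498.2 247.2] box 
jar 0.35 [402.6 261.8  83.5  57.2] c [502.8  69.4] box 
driver 0.72 [250.9 225.6  93.   28.3] c [ 616.8 -240.4] box
```

View pics/top0.png

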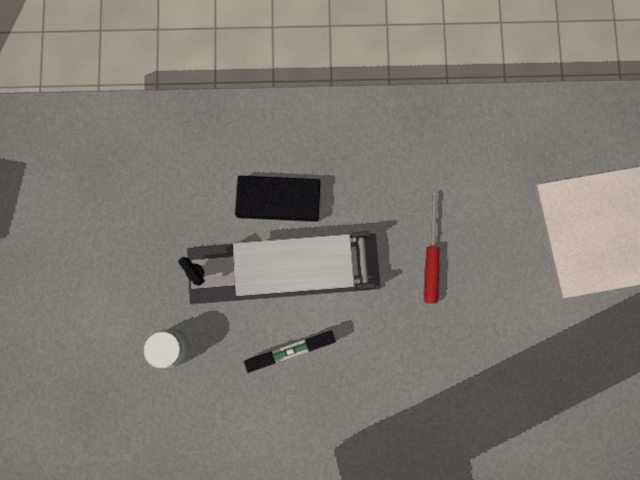

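View pics/scene0.png

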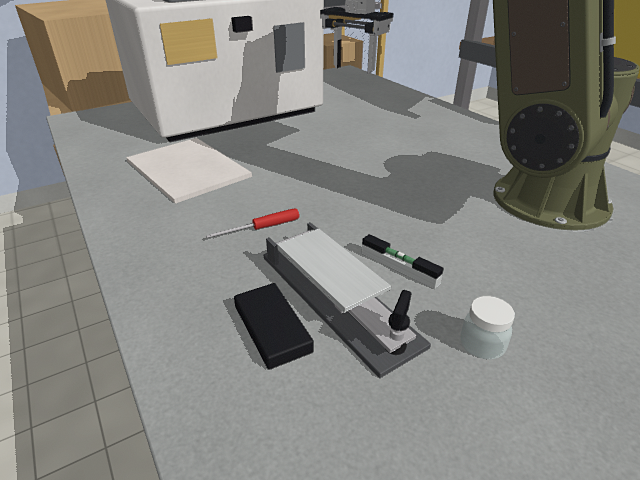

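The top view shows the tray at about (294,265), the wing grip at (192,271), the level at (290,351) with its bubble showing white, the jar at (162,350) and the brick at (278,198). The networks' hits agree with this. The scene view confirms the layout. Next I'll work out the first move.

```bash
cat >> h.py <<'E'
def to(x,y,z,yawdeg,frm=None):
    s=monitor.read_state();p=np.array(s['eef_pos']);rr=s['eef_rot'];yaw=rr[2]
    if frm is not None: p=np.array(frm[:3],float);yaw=np.radians(frm[3])
    c,n=np.cos(yaw),np.sin(yaw);d=np.array([x,y,z])-p
    return np.round([d[0]*c+d[1]*n,d[0]*n-d[1]*c,-d[2],(np.degrees(yaw)-yawdeg)],1)
E
python3 - <<'E'
from h import *
s=monitor.read_state();print(s['eef_rot'],s['joints'])
p=shot('top')
# level axis: PCA of dark+level region at z=36 ; bubble centroid
r=trace(p,'level')[0]['region'];m=rect(r)
img=p['img'].astype(int)
dark=r&(img.max(2)<60)
ys,xs=np.nonzero(dark);P=np.array([atz(p,(a,b),36)[:2] for a,b in zip(xs,ys)])
c=(P.max(0)+P.min(0))/2;u,sv,vt=np.linalg.svd(P-P.mean(0));print('blocks mean',P.mean(0),'dir',np.degrees(np.arctan2(vt[0,1],vt[0,0])),'ext',np.ptp((P-P.mean(0))@vt[0]))
a=[x['rect'] for x in find_in(p,'level')[:1]];print(a)
q=shot('scene')
for t in('level','vial'):
  for f in(p,q): print(t,[(round(o['p'],2),np.round(o['rect'],1),np.round(atz(f,o['rect'][:2],27),1)) for o in find_in(f,t)[:1]])
t=P.mean(0);print(to(t[0],t[1],80,108.4,[201.85,-511.6,224.4,np.degrees(s['eef_rot'][2])]))
E
```

```text
[ 3.14152668e+00 -1.39315662e-05  3.75821488e-01] [-1.26157492e+00  2.99883180e-01  1.52097714e+00  1.88790050e-05
  1.32066743e+00 -6.66047550e-02]
blocks mean [455.89110076  16.77499867] dir -72.40563539920625 ext 157.8882991241544
[]
level []
level [(0.86, array([403.1, 261.6,  80.9,  55.3]), array([461.2,  32.1,  27. ]))]
vial [(0.71, array([188.6, 272.3,  23.8,  26.4]), array([595.5, 191.2,  27. ]))]
vial [(0.58, array([401.5, 261. ,  79.4,  51.2]), array([462.5,  29.2,  27. ]))]
[ 430.2 -398.3  144.4  -86.9]
```

>>> arm_command --pt "0.7 430 -398 144 -86" --pt "0.7 430 -398 144 -86" --pt "0.7 430 -398 144 -86" --pt "0.7 430 -398 144 -86" --pt "0.7 430 -398 144 -86" --pt "0.7 430 -398 144 -86" --pt "0.7 430 -398 144 -86" --pt "0.7 430 -398 144 -86" --pt "0.7 430 -398 144 -86" --pt "0.7 430 -398 144 -86" --pt "0.7 430 -398 144 -86" --pt "0.7 430 -398 144 -86" --pt "0.7 430 -398 144 -86"

```text
clock: 2.82
eef_pos: [455.7, 15.5, 80.8]
eef_rot: [3.141, 0.0, 1.875]
wrist_force: [0.1, -0.2, -0.2]
finger_gap: 65.7
finger_force: 0.0
```

>>> arm_command --pt "0.7 0 0 40 0" --pt "0.7 0 0 58 0" --pt "0.7 0 0 58 0" --pt "0.7 0 0 58 0" --pt "0.0 0 0 58 0" --pt "0.0 0 0 58 0" --pt "0.0 0 0 58 0" --pt "0.0 0 0 58 0" --pt "0.0 0 0 58 0" --pt "0.0 0 0 58 0" --force 25

```text
clock: 4.08
eef_pos: [455.6, 16.4, 22.5]
eef_rot: [-3.141, -0.0, 1.877]
wrist_force: [-2.3, -0.8, 3.0]
finger_gap: 21.9
finger_force: 25.0
```

>>> arm_command --pt "0 0 0 -50 0" --pt "0 0 0 -110 0" --pt "0 0 0 -110 0" --pt "0 0 0 -110 0"

```text
clock: 4.58
eef_pos: [455.3, 16.5, 131.5]
eef_rot: [-3.141, -0.0, 1.877]
wrist_force: [-0.5, 0.6, -3.4]
finger_gap: 21.6
finger_force: 25.0
```

Run:
```python
from h import *
from scipy.optimize import least_squares
np.set_printoptions(precision=1,suppress=True)
p=shot('top');q=shot('scene','scene1.png')
def quad(f):
    r=trace(f,'tray_top')[0];cs,_=cv2.findContours(r['region'].astype(np.uint8),0,1);c=max(cs,key=cv2.contourArea)
    h=cv2.convexHull(c)
    for e in np.linspace(.01,.1,40):
        a=cv2.approxPolyDP(h,e*cv2.arcLength(h,True),True)
        if len(a)<=4:break
    return r['p'],a[:,0,:],rect(r['region']),r['region']
P=[quad(p),quad(q)]
for x in P: print(x[0],x[1].tolist(),x[2])
# fit pose by model of top face mask boundary: params cx,cy,cz,yaw,tilt ; match hull points to projected quad
def corners(t,dz=0):
    cx,cy,cz,yw,ti=t;u=np.array([np.cos(yw)*np.cos(ti),np.sin(yw)*np.cos(ti),np.sin(ti)]);v=np.array([np.sin(yw),-np.cos(yw),0])
    return [np.array([cx,cy,cz])+a*100*u+b*45*v for a,b in((1,1),(1,-1),(-1,-1),(-1,1))]
def res(t):
    o=[]
    for f,X in((p,P[0]),(q,P[1])):
        C=np.array([proj(f,c) for c in corners(t)])
        for a in X[1]: o+=list((C-a)[np.argmin(((C-a)**2).sum(1))])
    return o
s=least_squares(res,[600,3.6,62,np.radians(93.8),0],loss='soft_l1',x_scale=[1,1,1,.01,.01])
print(s.x,np.degrees(s.x[3:]),np.array(s.fun))
f=[trace(x,'foot_grip')[0] for x in(p,q)]
for x,g in zip((p,q),f):
    m=rect(g['region']);print('foot',g['p'],m,atz(x,m[0],95))
print('lvl',rect(trace(p,'level')[0]['region']))
```

```text
0.94 [[354, 238], [358, 283], [235, 294], [233, 243]] ((294.7142333984375, 265.0940856933594), (53.90467071533203, 124.05857849121094), 85.8150863647461)
0.84 [[277, 244], [320, 229], [390, 288], [342, 312]] ((332.928955078125, 266.59222412109375), (111.88438415527344, 52.78001403808594), 43.958370208740234)
[600.6   5.2  58.    1.6  -0. ] [91.7 -0.3] [-3.6 -1.8 -4.4  5.5  0.9  0.9  1.2 -0.7  0.2  0.1 -0.4 -0.1 -0.6  0.7
  0.3 -1.5]
foot 0.63 ((192.00001525878906, 270.0), (32.52690887451172, 16.970561981201172), 45.0) [593.4 170.1  95. ]
foot 0.71 ((401.300048828125, 315.4000549316406), (21.466251373291016, 49.64070510864258), 26.56505012512207) [603.  187.4  95. ]
lvl ((328.8500061035156, 339.0500183105469), (13.914020538330078, 10.435516357421875), 71.56504821777344)
```

Run:
```python
from h import *
print(to(600.5,4,110,93.4))
```

```text
[-55.5 134.5  21.8  14.1]
```

>>> arm_command --pt "0 -18 45 0 5" --pt "0 -37 90 0 10" --pt "0 -55.5 134.5 0 14" --pt "0 -55.5 134.5 22 14" --pt "0 -55.5 134.5 22 14" --pt "0 -55.5 134.5 22 14"

```text
clock: 5.68
eef_pos: [600.6, 4.1, 111.0]
eef_rot: [3.141, 0.0, 1.633]
wrist_force: [-0.8, -0.4, -2.2]
finger_gap: 21.7
finger_force: 25.0
```

Run:
```python
from h import *
s=monitor.read_state();print(s['eef_pos'],s['eef_rot'])
p=shot('top');q=shot('scene')
cv2.imwrite('pics/a.png',np.hstack([cv2.resize(f['img'][a:a+150,b:b+200],None,fx=2,fy=2,interpolation=2) for f,a,b in((p,190,160),(q,200,240))])[:,:,::-1])
```

```text
[600.64614259   4.06029289 111.02402102] [3.14137733e+00 6.98206389e-06 1.63253913e+00]
```

View pics/a.png

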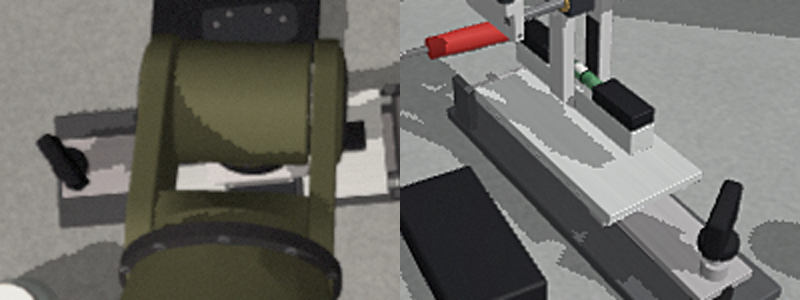

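The level hangs over the tray, parallel to it and centred. Both pictures agree on this. I'll lower it now.

>>> arm_command --pt "0 0 0 10 0" --pt "0 0 0 18 0" --pt "0 0 0 22 0" --pt "0 0 0 22 0"

```text
clock: 6.28
eef_pos: [600.6, 4.0, 88.0]
eef_rot: [-3.141, -0.0, 1.632]
wrist_force: [0.4, -0.4, -2.4]
finger_gap: 22.2
finger_force: 25.0
```

>>> arm_command --pt "0 0 0 2 0" --pt "0 0 0 4 0" --pt "0 0 0 4 0"

```text
clock: 6.65
eef_pos: [601.1, 4.0, 85.0]
eef_rot: [3.141, 0.0, 1.632]
wrist_force: [-0.9, -0.4, 3.1]
finger_gap: 21.5
finger_force: 25.0
```

>>> arm_command --pt "0.4 0 0 0 0" --pt "0.4 0 0 0 0" --pt "0.4 0 0 0 0" --pt "0.4 0 0 -30 0" --pt "0.4 0 0 -60 0" --pt "0 28 0 -60 0" --pt "0 56 0 -60 0" --pt "0 56 0 -60 0" --pt "0 56 0 -60 0"

```text
clock: 7.78
eef_pos: [597.3, 59.4, 144.4]
eef_rot: [-3.141, 0.0, 1.632]
wrist_force: [0.0, -0.1, -0.1]
finger_gap: 1.6
finger_force: 0.0
```

Run:
```python
from h import *
s=monitor.read_state();print(s['eef_pos'],s['eef_rot'],s['finger_gap'],s['wrist_force'])
p=shot('top');q=shot('scene')
for f in(p,q):
  for t in('bubble','vial'): print(t,[(round(o['p'],2),np.round(o['rect'],1)) for o in find_in(f,t)[:2]])
cv2.imwrite('pics/b.png',np.hstack([cv2.resize(f['img'][a:a+100,b:b+133],None,fx=3,fy=3,interpolation=cv2.INTER_NEAREST) for f,a,b in((p,220,230),(q,220,265))])[:,:,::-1])
```

```text
[597.31454421  59.3952826  144.35802751] [-3.14143487e+00  1.95336833e-04  1.63244727e+00] 1.5585756807199593 [ 0.0035012  -0.09189595 -0.05309527]
bubble []
vial [(0.96, array([312.1, 263.2,  59.4,  21.6]))]
bubble []
vial [(0.94, array([330. , 257.1,  66.7,  68.9]))]
```

View pics/b.png

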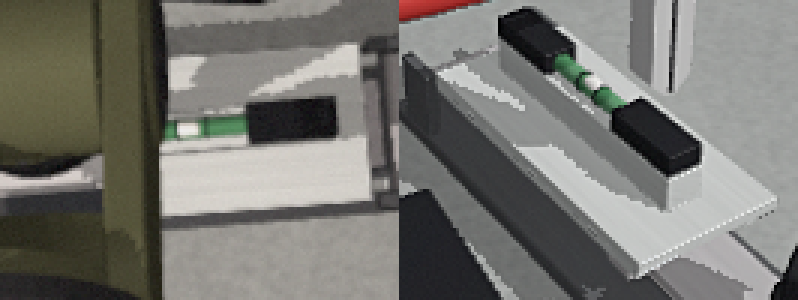

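The bubble is near the centre with the tray unpressed, at about (197,83)/3 in the right crop. That means about 2 rad of turn once it is pressed. I'll check the level's placement and the bubble numerically.

```bash
cat >> h.py <<'E'
def bub(f,c,yaw,tilt=0,W=60,S=3):
    # rectified strip along vial axis: returns strip (S px/mm), centre c=vial point world
    u=np.array([np.cos(yaw)*np.cos(tilt),np.sin(yaw)*np.cos(tilt),np.sin(tilt)]);v=np.array([np.sin(yaw),-np.cos(yaw),0])
    if f['view'][2][2]>-0.9: v=v*.6+np.array([0,0,.8]) # oblique view
    src=np.float32([[0,0],[2*W*S,0],[2*W*S,60*S],[0,60*S]]);dst=np.float32([proj(f,c+a*u+b*v) for a,b in((-W,-30),(W,-30),(W,30),(-W,30))])
    M=cv2.getPerspectiveTransform(dst,src);return cv2.warpPerspective(f['img'],M,(2*W*S,60*S),flags=cv2.INTER_CUBIC)
E
python3 - <<'E'
from h import *
p=shot('top');q=shot('scene')
yaw=1.632;u=np.array([np.cos(yaw),np.sin(yaw),0]);v=np.array([np.sin(yaw),-np.cos(yaw),0])
L=np.array([601,4,62.])
im=[]
for f,(a,b) in((p,(220,230)),(q,(220,265))):
    g=cv2.resize(f['img'][a:a+100,b:b+133],None,fx=6,fy=6,interpolation=cv2.INTER_NEAREST)
    def T(X): x=proj(f,X);return tuple(int(k) for k in ((x[0]-b+.5)*6,(x[1]-a+.5)*6))
    for s in(-1,1):
      for w in(-1,1):
        for h in(0,36): cv2.circle(g,T(L+s*80*u+w*11*v+[0,0,h]),3,(255,0,0),-1)
        cv2.circle(g,T(L+s*100*u+w*45*v),4,(0,0,255),-1)
    cv2.circle(g,T(L+[0,0,27]),2,(255,0,255),-1)
    im.append(g if f is q else g[:, 300:])
cv2.imwrite('pics/c.png',cv2.resize(np.hstack([im[0][:,:],im[1]]),(800,390))[:,:,::-1])
E
```

```text
(no output)
```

View pics/c.png

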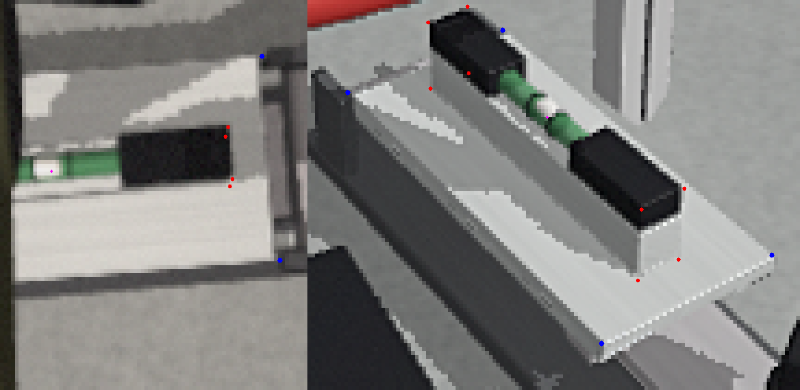

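Tray outline fits exactly, and the level is within a few mm of the middle. Next I'll press on the block at the foot end to get a true reading.

>>> arm_command --pt "0 0 0 14 0" --pt "0 0 0 24 0" --pt "0 0 0 28 0" --pt "0 0 0 32 0" --pt "0 0 0 34 0" --pt "0 0 0 34 0"

```text
clock: 8.93
eef_pos: [597.8, 61.1, 111.4]
eef_rot: [3.14, -0.002, 1.633]
wrist_force: [-1.4, 8.3, 10.4]
finger_gap: 0.5
finger_force: 4.9
```

>>> arm_command --pt "0 1.5 0 1 0" --pt "0 1.5 0 2 0" --pt "0 1.5 0 2 0" --pt "0 1.5 0 2 0" --pt "0 1.5 0 2 0" --pt "0 1.5 0 2 0" --pt "0 1.5 0 2 0"

```text
clock: 9.8
eef_pos: [598.5, 61.6, 110.8]
eef_rot: [3.137, 0.0, 1.633]
wrist_force: [-1.5, 0.9, 17.6]
finger_gap: 0.2
finger_force: 9.5
```

Run:
```python
from h import *
s=monitor.read_state();print(s['eef_pos'],s['wrist_force'])
p=shot('top');q=shot('scene')
cv2.imwrite('pics/d.png',np.hstack([cv2.resize(f['img'][a:a+62,b:b+66],None,fx=6,fy=6,interpolation=cv2.INTER_NEAREST) for f,a,b in((p,230,270),(q,215,298))])[:,:,::-1])
```

```text
[598.50448954  61.59136488 110.79653157] [-1.53866355  0.94874824 17.58469927]
```

View pics/d.png

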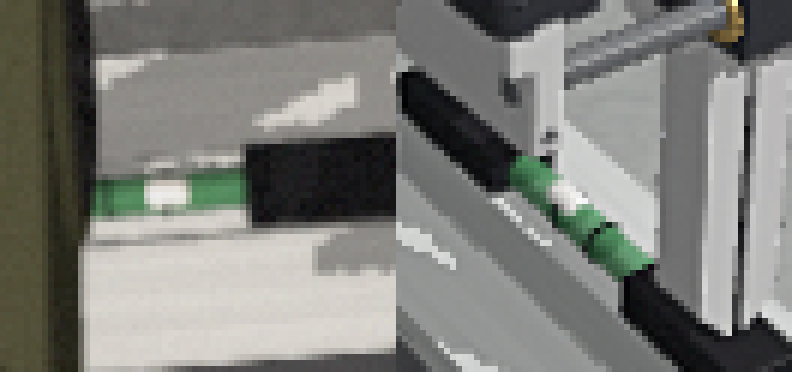

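Pressed down, the bubble sits about 10 mm towards the hinge. Left crop: bubble at 168 against a ring midpoint of about 132. Right crop: bubble at (567,196) against the notch middle of (582,215). That needs about 2.05 rad (117°) clockwise. Now I'll find the grip's height and angle.

Run:
```python
from h import *
from scipy.optimize import least_squares
p=shot('top');q=shot('scene')
S=cv2.imread('pics/scene0.png');T=cv2.imread('pics/top0.png')
def mask(I,c0,r0,c1,r1,seed,th):
    m=np.zeros(I.shape[:2],np.uint8);m[r0:r1,c0:c1]=(I[r0:r1,c0:c1].max(2)<th)
    n,l=cv2.connectedComponents(m);return l==l[seed[1],seed[0]]
ms=mask(S,385,280,420,335,(404,302),45);mt=mask(T,175,250,210,290,(188,265),40)
for m in(ms,mt):
    ys,xs=np.nonzero(m);print(xs.min(),xs.max(),ys.min(),ys.max(),m.sum())
    for y in range(ys.min(),ys.max()+1,3): r=xs[ys==y];print((y,r.min(),r.max()),end=' ')
    print()
def sil(f,x,y,z,a,hub=1):
    u=np.array([np.cos(a),np.sin(a),0]);v=np.array([-u[1],u[0],0]);o=np.zeros((480,640),np.uint8);c=np.array([x,y,z])
    P=[proj(f,c+i*25*u+j*7*v+[0,0,k]) for i in(-1,1) for j in(-1,1) for k in(-21,13)]
    cv2.fillConvexPoly(o,cv2.convexHull(np.round(np.float32(P)*16).astype(np.int32)),1,shift=4)
    if hub:
        P=[proj(f,c+[15*np.cos(t),15*np.sin(t),k]) for t in np.linspace(0,6.28,16) for k in(-21,-33)]
        cv2.fillConvexPoly(o,cv2.convexHull(np.round(np.float32(P)*16).astype(np.int32)),1,shift=4)
    return o>0
best=[]
for x in range(584,600,3):
  for y in range(162,176,3):
    for z in range(75,113,3):
      for a in range(25,66,5):
        g=np.radians(a);A=sil(q,x,y,z,g);B=sil(p,x,y,z,g)
        best.append((min((A&ms).sum()/(A|ms).sum(),9)+(B&mt).sum()/(B|mt).sum(),x,y,z,a))
best.sort(reverse=True);print([tuple(round(float(v),2) for v in b) for b in best[:8]])
```

```text
389 410 290 330 563
(290, np.int64(403), np.int64(404)) (293, np.int64(401), np.int64(410)) (296, np.int64(400), np.int64(410)) (299, np.int64(398), np.int64(409)) (302, np.int64(397), np.int64(408)) (305, np.int64(396), np.int64(408)) (308, np.int64(395), np.int64(407)) (311, np.int64(393), np.int64(406)) (314, np.int64(391), np.int64(405)) (317, np.int64(389), np.int64(408)) (320, np.int64(389), np.int64(408)) (323, np.int64(389), np.int64(408)) (326, np.int64(391), np.int64(408)) (329, np.int64(394), np.int64(404)) 
179 203 257 284 387
(257, np.int64(183), np.int64(184)) (260, np.int64(179), np.int64(189)) (263, np.int64(180), np.int64(191)) (266, np.int64(182), np.int64(200)) (269, np.int64(184), np.int64(202)) (272, np.int64(186), np.int64(203)) (275, np.int64(187), np.int64(202)) (278, np.int64(189), np.int64(202)) (281, np.int64(193), np.int64(203)) (284, np.int64(197), np.int64(200)) 
[(1.56, 593.0, 174.0, 90.0, 40.0), (1.55, 593.0, 174.0, 93.0, 40.0), (1.54, 590.0, 171.0, 90.0, 40.0), (1.53, 593.0, 174.0, 96.0, 40.0), (1.53, 590.0, 171.0, 87.0, 40.0), (1.53, 590.0, 171.0, 93.0, 40.0), (1.53, 593.0, 174.0, 90.0, 35.0), (1.52, 590.0, 171.0, 96.0, 40.0)]
```

Run:
```python
from h import *
print(to(591,170,150,216-0,[598,61,108.5,93.5]))
```

```text
[ 109.2   -0.3  -41.5 -122.5]
```

>>> arm_command --pt "0 0 0 -20 0" --pt "0.6 0 0 -42 -10" --pt "0.6 55 0 -42 -20" --pt "0.6 109 0 -42 -122.5" --pt "0.6 109 0 -42 -122.5" --pt "0.6 109 0 -42 -122.5" --pt "0.6 109 0 -42 -122.5" --pt "0.6 109 0 -42 -122.5" --pt "0.6 109 0 -42 -122.5" --pt "0.6 109 0 -42 -122.5" --pt "0.6 109 0 -42 -122.5" --pt "0.6 109 0 -42 -122.5" --pt "0.6 109 0 -42 -122.5" --pt "0.6 109 0 -42 -122.5" --pt "0.6 109 0 -42 -122.5"

```text
clock: 11.88
eef_pos: [590.4, 170.2, 150.3]
eef_rot: [3.142, -0.0, -2.515]
wrist_force: [-0.1, 0.0, 0.6]
finger_gap: 56.8
finger_force: 0.0
```

Run:
```python
from h import *
s=monitor.read_state();print(s['eef_pos'],np.degrees(s['eef_rot']),s['joints'],s['wrist_force'],s['finger_gap'])
q=shot('scene');cv2.imwrite('pics/e.png',cv2.resize(q['img'][200:360,300:500],None,fx=3,fy=3,interpolation=cv2.INTER_NEAREST)[:,:,::-1])
```

```text
[590.44393751 170.20490149 150.26452353] [ 1.79994954e+02 -1.24030192e-02 -1.44102678e+02] [ 2.21061818e-01  5.07695319e-01  1.40849875e+00 -4.74113977e-06
  1.22563224e+00 -1.97625935e+00] [-0.09638143  0.0426404   0.55721217] 56.76848216129663
```

View pics/e.png

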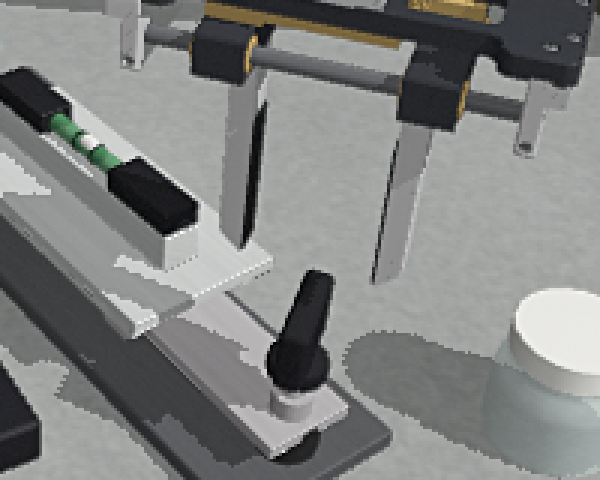

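The fingers straddle the wing grip, with tips at (245,248) and (385,282) and the bar end-on at (315,300). I'll go down, grip and turn 117° clockwise.

>>> arm_command --pt "0.6 0 0 30 0" --pt "0.6 0 0 52 0" --pt "0.6 0 0 57 0" --pt "0.6 0 0 57 0" --pt "0 0 0 57 0" --pt "0 0 0 57 0" --pt "0 0 0 57 0" --pt "0 0 0 57 0" --pt "0 0 0 57 0" --pt "0 0 0 57 0" --force 35

```text
clock: 13.18
eef_pos: [590.3, 171.4, 93.6]
eef_rot: [3.141, 0.001, -2.512]
wrist_force: [-1.8, 9.3, 0.8]
finger_gap: 14.0
finger_force: 35.0
```

>>> arm_command --pt "0 -0.7 1 0 0" --pt "0 -0.7 1 -1 10" --pt "0 -0.7 1 -2 20" --pt "0 -0.7 1 -3 30" --pt "0 -0.7 1 -4 40" --pt "0 -0.7 1 -5 50" --pt "0 -0.7 1 -6 60" --pt "0 -0.7 1 -6 60"

```text
clock: 14.18
eef_pos: [590.3, 172.7, 99.6]
eef_rot: [3.14, -0.001, 2.721]
wrist_force: [-1.7, 10.1, 1.4]
finger_gap: 14.1
finger_force: 35.0
```

>>> arm_command --pt "0 0.6 1.4 -1 10" --pt "0 0.6 1.4 -2 20" --pt "0 0.6 1.4 -3 30" --pt "0 0.6 1.4 -4 40" --pt "0 0.6 1.4 -5 50" --pt "0 0.6 1.4 -5.7 57" --pt "0 0.6 1.4 -5.7 57" --pt "0 0.6 1.4 -5.7 57"

```text
clock: 15.18
eef_pos: [590.5, 173.3, 105.2]
eef_rot: [3.141, -0.001, 1.731]
wrist_force: [-1.0, 5.2, 0.9]
finger_gap: 13.6
finger_force: 35.0
```

Run:
```python
from h import *
print(to(598,60,150,93.5))
```

```text
[-113.   -10.7  -44.8    5.7]
```

>>> arm_command --pt "0.45 0 0 0 0" --pt "0.45 0 0 0 0" --pt "0.45 0 0 0 0" --pt "0.45 0 0 -25 0" --pt "0.45 0 0 -45 0" --pt "0.3 0 0 -45 0"

```text
clock: 15.92
eef_pos: [591.1, 173.0, 151.4]
eef_rot: [3.139, -0.0, 1.729]
wrist_force: [0.1, 0.4, -0.1]
finger_gap: 35.4
finger_force: 0.0
```

>>> arm_command --pt "0 -56 -5 0 3" --pt "0 -113 -10.5 0 5.7" --pt "0 -113 -10.5 0 5.7" --pt "0 -113 -10.5 15 5.7" --pt "0 -113 -10.5 25 5.7" --pt "0 -112.5 -10.5 30 5.7" --pt "0 -112 -10.5 33 5.7" --pt "0 -111.5 -10.5 34 5.7" --pt "0 -111.5 -10.5 34 5.7"

```text
clock: 17.05
eef_pos: [598.7, 62.7, 117.9]
eef_rot: [3.138, -0.001, 1.631]
wrist_force: [-1.2, 3.4, 17.9]
finger_gap: 0.6
finger_force: 9.1
```

>>> arm_command --pt "0 0 0 0 0" --pt "0 0 0 0 0" --pt "0 0 0 0 0" --pt "0 0 0 0 0" --pt "0 0 0 0 0" --pt "0 0 0 0 0" --pt "0 0 0 0 0" --pt "0 0 0 0 0" --pt "0 0 0 0 0" --pt "0 0 0 0 0" --pt "0 0 0 0 0" --pt "0 0 0 0 0"

```text
clock: 18.55
eef_pos: [598.6, 62.7, 117.9]
eef_rot: [3.138, -0.001, 1.631]
wrist_force: [-2.0, 2.3, 19.0]
finger_gap: 0.4
finger_force: 9.1
```

Run:
```python
from h import *
s=monitor.read_state();print(s['eef_pos'],s['wrist_force'])
p=shot('top');q=shot('scene')
cv2.imwrite('pics/f.png',np.hstack([cv2.resize(f['img'][a:a+50,b:b+50],None,fx=8,fy=8,interpolation=cv2.INTER_NEAREST) for f,a,b in((p,235,270),(q,220,305))])[:,:,::-1])
```

```text
[598.6325947   62.67992193 117.89575094] [-2.01563822  2.29355489 19.00647247]
```

View pics/f.png

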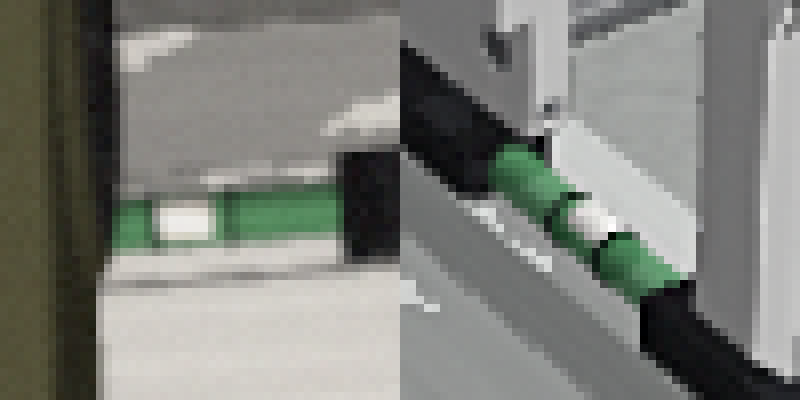

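Both rings now show, with the bubble between them. Left crop: rings at about 156 and 229, bubble 160–216, so about 1 mm towards the foot. I'll measure it more finely with averaged profiles.

Run:
```python
from h import *
yaw=1.632;u=np.array([np.cos(yaw),np.sin(yaw),0]);v=np.array([np.sin(yaw),-np.cos(yaw),0])
fr={n:[shot(n) for _ in range(6)] for n in('top','scene')}
from scipy.ndimage import map_coordinates as mc
C=np.array([601,4.5,62+27+0.])
for n in fr:
    f=fr[n][0];I=np.mean([g['img'] for g in fr[n]],0)
    # find bubble white near predicted centre, refine row offset
    ts=np.arange(-26,26.1,1.)
    best=None
    for o in np.arange(-8,8.1,1):
        w=v if n=='top' else np.array([0,0,1.])
        X=np.array([proj(f,C+t*u+o*w) for t in ts]).T[::-1]
        P=np.array([mc(I[:,:,k],X,order=1) for k in range(3)])
        g=(P[1]-P[0]).clip(0).sum()
        if best is None or g>best[0]: best=(g,o,P)
    print(n,best[1]);P=best[2]
    for t,c in zip(ts,P.T): print(int(t),*c.astype(int),end=' | ')
    print()
```

```text
top 0.0
-26 83 137 93 | -25 83 137 92 | -24 83 137 92 | -23 84 137 92 | -22 83 137 92 | -21 84 137 92 | -20 85 137 93 | -19 85 138 94 | -18 85 138 94 | -17 86 139 94 | -16 86 139 94 | -15 85 138 94 | -14 84 137 93 | -13 83 136 91 | -12 81 134 90 | -11 77 126 85 | -10 70 112 78 | -9 66 104 73 | -8 66 103 73 | -7 89 130 95 | -6 125 158 127 | -5 173 187 168 | -4 205 210 199 | -3 229 228 222 | -2 228 226 221 | -1 227 225 219 | 0 226 224 217 | 1 225 223 215 | 2 225 222 214 | 3 225 222 214 | 4 217 214 205 | 5 200 199 189 | 6 150 154 143 | 7 103 116 101 | 8 79 112 83 | 9 74 119 81 | 10 82 135 90 | 11 82 135 91 | 12 81 134 90 | 13 80 131 88 | 14 73 118 80 | 15 62 99 68 | 16 45 63 46 | 17 34 37 30 | 18 38 38 30 | 19 44 43 32 | 20 52 51 36 | 21 54 53 37 | 22 54 52 37 | 23 51 49 35 | 24 45 44 31 | 25 39 38 27 | 26 43 41 29 | 
scene 5.0
-26 79 138 93 | -25 80 140 95 | -24 80 140 95 | -23 78 137 93 | -22 78 137 93 | -21 85 143 99 | -20 94 150 108 | -19 99 155 113 | -18 100 158 115 | -17 100 157 115 | -16 100 157 115 | -15 100 158 115 | -14 92 147 107 | -13 76 121 89 | -12 54 85 64 | -11 31 54 38 | -10 41 70 48 | -9 79 113 86 | -8 132 162 137 | -7 178 191 178 | -6 204 208 201 | -5 219 218 215 | -4 223 221 219 | -3 222 220 218 | -2 222 221 218 | -1 224 223 219 | 0 228 227 223 | 1 233 232 228 | 2 239 237 235 | 3 216 216 214 | 4 139 143 138 | 5 59 75 63 | 6 23 56 32 | 7 46 96 60 | 8 59 115 74 | 9 71 134 88 | 10 72 134 89 | 11 73 133 89 | 12 72 133 89 | 13 77 137 93 | 14 86 143 101 | 15 94 150 108 | 16 96 152 110 | 17 97 153 112 | 18 98 154 113 | 19 97 154 112 | 20 98 155 112 | 21 100 157 114 | 22 100 158 115 | 23 88 141 103 | 24 73 117 86 | 25 60 96 70 | 26 45 70 53 |
```

The bubble is 0.7 mm off centre towards the foot in both views, against a limit of 2 mm. The push is 19 N where 7–10 N is needed. I'll hand it in.

```bash
python3 -c "
from h import *
s=monitor.read_state();print(s['clock'],s['wrist_force']);print(job.sign_off())"
```

```text
19.25 [-1.61911706  3.37533721 18.56528785]
the job is handed in; nothing more can be done
None
```

The job is handed in at 19 s on the robot's clock: the level lies lengthways on the middle of the tray, the foot is turned about 117° clockwise, and the arm is still pressing the tray down with about 19 N, with the bubble about 0.7 mm off centre (limit 2 mm).

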